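# Turn the amplifier input board over and square it into the tester

### The arm

A 6-joint arm with a two-finger parallel gripper is mounted at the origin on the work surface. World frame = base frame: x ahead of the robot, y to its left, z up, the work surface at z = 0. Lengths are in m, angles in degrees, forces in N, time in s.
With the tool pointing down it reaches from about 0.275 to 0.975 m from the base axis. Payload 8.4 kg.
Tool frame: the origin (TCP) lies on the front face of the gripper's body, between the roots of the fingers; the fingertips stand 88 mm ahead of it and the grasp point (between the pads) lies 69 mm ahead of it (arm.tip_extent is the distance from the TCP to the fingertips, in m); z points along the fingers, y is the line along which they close (so a half turn about z gives the same grasp; the last joint's range is limited). The gripper opens to 92 mm and grips with 3 to 60 N. Pads are 20 mm wide; open, the fingers measure 128 mm over their backs; the gripper's body (75 mm by 189 mm) begins 69 mm behind the grasp point.
Start: joints at [63.518, 20.225, 93.587, -0, 66.188, -0.138], TCP at [0.277, 0.56, 0.303] pointing down, gripper open.
Joint ranges: [-150.9, 150.9], [-52.94, 120.26], [3.33, 152.33], [-74.26, 254.26], [0, 154.13], [-172.89, 172.89]. Speed limits (degrees/s): [127.2, 127.2, 159.86, 180, 180, 180].

### API

Orientations are given as a 3x3 rotation matrix whose columns are the frame's x, y, z axes.
In Python, from plant import readout, cams, order, find_in, place_of, arm gives the robot as it stands. The module is installed in compiled form; this text tells all that it offers.
- The arm moves only by the tool send_rows, never from a script. Its argument "deltas" is a list of rows, each a list of 7 numbers: the opening, from -1 (shut) to 1 (fully open), then the shift along the tool's x, y, z in units of 0.05 m (1.0 is 0.05 m), then the turn, a rotation vector about the tool's x, y, z in units of 180 degrees (1.0 is 180 degrees). In form: [[hand, dx, dy, dz, wx, wy, wz], ...]. A call has 1 to 10 rows; each row shifts and turns the commanded pose from where the row before left it, along the tool's axes as they then stand; what a row does not reach is not made up. A row lasts 1/10 s, in which the tool goes at most 50 mm and 8.59 degrees, less where a joint would pass 70% of its speed; a pose out of reach is approached as far as the arm can. A call with a number of a shift or a turn outside -1 to 1 is refused whole. A call with a gripper value outside its range is refused whole. The fingers move at their own pace and stop on an object; "grip_force" is the grip in N (left out, the last holds). Time passes only in rows, so rows that do not move let the fingers close. It gives the time, the measured TCP pose, the force, the opening and the grip force at its end, in the units of the state.
- readout.observe(): the state, without advancing time (a new reading comes with each control period).
- cams.grab_frame(name): name is "scene" or "top" or "wrist"; returns (picture, depth): 420x560x3 uint8, blue, green, red; 420x560 float32, m along the optical axis (not along the pixel's ray), 0 where there is no reading.
- cams.camera_model(name): a dict with "fx", "fy", "cx", "cy" (pixels), "R" (3x3) and "t" (3): a world point X has camera coordinates R X + t. Camera axes: x right, y down, z forward; pixel columns grow to the right and rows downward; lengths in m; the calibration is good to about 2 mm. A picture is of the moment at which its call begins: read the wrist's pose just before it. camera_model takes no time and is no camera call; for the wrist camera it gives the pose at the moment of the call.
- order.job_done(): hands the job in; it is judged then, once.
Trained networks look in the newest picture that a camera, given by its name, has taken for a name from the list of things; names that differ only in an ending like _2 or _b are one class to them, and where a whole thing is asked for, a point or a joint stands for the part that bears it (a point fixed in the world has none). Each returns a list of dicts, best first, with "p" (0 to 1); they miss things now and then, are a little off and sometimes report something else, mostly with a low value. They report only what shows in the picture. A call takes as long as a camera call. They do not tell look-alikes from the thing itself.
- find_in(thing, camera): "box" ([left, top, width, height] in pixels, round what is visible of it).
- place_of(thing, camera): "at" ([column, row] in pixels: a listed point, or the origin of a listed thing).
The state is a dict: "clock": time; "joint_positions": joint angles; "qvel": joint speeds; "joint_efforts": joint torques, N m; "ee_pos": TCP position; "ee_rot": TCP orientation; "ft_force": force on the tool from outside, world axes, zero at the start; "torque": the same for the moment, N m; "finger_gap": finger opening in m; "grip_force": force on a finger pad.
Only numpy, scipy, OpenCV 4.12 (cv2) and the standard library are available. Lean on these libraries where they do the work, as an engineer would, in place of code of your own. Each camera call takes 0.05 s, during which the arm holds its last target. There are 200 camera calls.

### The job

The EEG amplifier's green input board is lying component side down, propped on its two black socket blocks: tip it over so that it stands on its four brass standoffs with the components up, letting it down slowly rather than letting it drop. Then push it into the corner of the grey board tester, socket edge flush against the contact bar and short edge flush against the side guide. Leave the other things on the desk where they are.

Things in the scene. Friction and masses are not known exactly. Their poses are not given: they have to be found in the camera images.
- board: Green circuit board, 90 x 140 x 3 mm, 0.14 kg. Origin: centre of the bare board, mid-thickness. +x (90 mm way) points to the socket edge, y along that 140 mm edge, +z out of the component face (metal shield can 4 mm high, chips). Starts component face down, sloping 0.26 rad: its other long edge rests on the desk; tip it over about that edge.
- lip (a point): Middle of the board's socket edge (board x = +45, y = 0 mm, mid-thickness). Here the edge is bare board over 48 mm; at the start it is propped with 22 mm of free height under it, so a fingertip fits beneath. It starts facing away from the tester's contact bar; once tipped over it faces the bar within about 0.3 rad.
- socket_block (a point): Centre of one of two black socket blocks on the component face, 14 (x) x 45 (y) x 20 mm high, outer face flush with the socket edge, at board x = +38, y = +46.5, z = 11.5 mm; its twin at y = -46.5 mm. They prop up that edge at the start.
- standoff (a point): Foot of one of the four brass standoffs on the back (solder) face, 7 mm diameter, 10 mm long, at board x = +-38, y = +-63 mm; this one at x = -38, y = +63, z = -11.5 mm. Standing on them the board's underside is 10 mm above the desk, its edge 10 to 13 mm.
- guide_corner (a point): Corner of the board at its frame x = +45, y = -70 mm, mid-thickness: the corner that belongs in the corner of the tester.
- free_corner (a point): The other end of the board's socket edge, at its frame x = +45, y = +70 mm, mid-thickness.
- tester: Grey board tester, fixed. Origin: desk level, inside corner of contact bar and side guide. +x points from the open desk into the bar, z up. A board that is home covers x -90 to 0, y 0 to 140 mm, its axes parallel to these. Behind the bar (x 20 to 160, y -45 to 195 mm) stands the housing, 75 mm high. The board's centre starts at x -310 to -250, y 115 to 165 mm, on the flat desk.
- contact_bar (a point): Middle of the top front edge of the aluminium contact bar: 30 mm high, 20 mm thick, front face in the tester's plane x = 0 from y = -25 to +175 mm, with brass contacts flush in it. This point: tester x = 0, y = 75, z = 30 mm.
- side_guide (a point): Middle of the top inner edge of the aluminium side guide: 20 mm high, 20 mm thick, face in the tester's plane y = 0 from x = -80 to 0 mm; the board belongs on its +y side. This point: tester x = -40, y = 0, z = 20 mm.
- gel_tub: Bystander: white round tub with pale green lid, 72 mm diameter, 55 mm high. Origin at the centre of its underside.
- tape: Bystander: yellow ring (tape roll), 72 mm diameter, 19 mm high. Origin at the centre of its underside.
- screw_dish: Bystander: steel bowl, 84 mm diameter, 25 mm high. Origin at the centre of its underside.
- mouse: Bystander: black computer mouse, 105 x 60 x 31 mm. Origin at the centre of its underside.
- screwdriver: Bystander: red-handled screwdriver, 170 mm long, lying along its x axis. Origin at its middle on the desk.
- case_half: Bystander: open white half of the amplifier case, 115 x 165 x 32 mm. Origin at the centre of its underside.
- multimeter: Bystander: yellow multimeter lying on its back, 150 x 78 x 45 mm. Origin at the centre of its underside.
Mind the look-alikes: they are no part of the job. Of the things that look like the board, the smaller one is meant.

How it is judged (in metres and radians):
At the end, for the whole second after the job is handed in: The board stands level on its standoffs, component face up (within 0.06 rad, not on top of anything), at rest, with both ends of its socket edge within 4 mm of the contact bar and its short edge within 4 mm of the side guide at that corner (angle between board's own z axis and vertical below 0.06 rad and height (world z) of board below 0.016 m and x of guide_corner in the frame of tester between -0.004 and 0.004 m and x of free_corner in the frame of tester between -0.004 and 0.004 m and y of guide_corner in the frame of tester between -0.004 and 0.004 m and linear speed of board below 0.01 m/s); the robot touches nothing.
It fails at once if the board is dropped or flung: it moves faster than 0.5 m/s (as after a 13 mm fall) (linear speed of board above 0.5 m/s).
It fails at once if a bystander is moved by more than 25 mm (distance of any of gel_tub, tape, screw_dish, mouse, screwdriver, case_half, multimeter from where it was at the start of the episode above 0.025 m).
It also fails if it takes over 72 s, if anything falls off the work surface, if the arm or the gripper's body presses on something with over 40 N, if the wrist force passes 120 N, or if a joint passes its speed limit or range.

## Working session

There is one attempt and no reset: what is moved stays moved. The work goes in short steps, Python scripts to look and compute and a tool call to move; the robot and the scene stay as the last step left them, time stands still between calls to the robot, and variables do not carry over. Pictures are saved under pics/ and viewed, at most 13 in all, crops included, and the job is handed in when it is done.

Besides the shell and the picture viewer there is one more tool, called after "Request:" as a command line: name --pt "numbers of a row" for each row, then --argument value for the rest. send_rows: Moves the arm, as the interface text tells. Its arguments: {"type":"object","properties":{"deltas":{"type":"array","items":{"type":"array","items":{"type":"number"}}},"grip_force":{"type":"number"}},"required":["deltas"]}

```bash
mkdir -p pics; cat > h.py <<'E'
import numpy as np, cv2
from plant import readout, cams, order, find_in, place_of, arm
def world(cam,u,v,d,m=None):
    m=m or cams.camera_model(cam)
    R=np.array(m["R"]);t=np.array(m["t"])
    p=np.array([(u-m["cx"])/m["fx"]*d,(v-m["cy"])/m["fy"]*d,d])
    return R.T@(p-t)
def proj(cam,X):
    m=cams.camera_model(cam);c=np.array(m["R"])@np.array(X)+np.array(m["t"])
    return m["fx"]*c[0]/c[2]+m["cx"],m["fy"]*c[1]/c[2]+m["cy"]
def cloud(cam,D):
    m=cams.camera_model(cam);v,u=np.mgrid[:420,:560]
    P=np.stack([(u-m["cx"])/m["fx"]*D,(v-m["cy"])/m["fy"]*D,D],-1)
    return (P-np.array(m["t"]))@np.array(m["R"])
E
python3 - <<'E'
from h import *
for c in("top","scene"):
    im,D=cams.grab_frame(c); cv2.imwrite(f"pics/{c}0.png",im); np.save(f"{c}0.npy",D)
    W=cloud(c,D)
    for th in ["board","lip","tester","contact_bar","side_guide","socket_block","guide_corner","free_corner"]:
        for r in place_of(th,c)[:2]:
            u,v=r["at"];i,j=int(np.clip(v,0,419)),int(np.clip(u,0,559))
            print(c,th,round(r["p"],2),np.round([u,v]),np.round(W[i,j],3))
    for r in find_in("board",c)[:3]: print(r)
print(readout.observe())
E
```

```text
top board 0.96 [335. 206.] [ 0.587 -0.159  0.013]
top board 0.78 [321. 272.] [ 0.374 -0.113  0.021]
top lip 0.97 [352. 206.] [ 0.587 -0.212 -0.001]
top lip 0.58 [333. 290.] [ 0.319 -0.153  0.033]
top tester 0.66 [240. 179.] [0.67  0.15  0.009]
top contact_bar 0.69 [238. 200.] [0.594 0.151 0.037]
top side_guide 0.97 [251. 176.] [0.675 0.117 0.02 ]
top socket_block 0.95 [310. 304.] [ 0.271 -0.08   0.029]
top socket_block 0.56 [350. 221.] [ 0.535 -0.207  0.018]
top guide_corner 0.76 [358. 272.] [ 0.373 -0.229  0.023]
top guide_corner 0.63 [352. 182.] [ 0.667 -0.215  0.003]
top free_corner 0.88 [307. 307.] [ 0.262 -0.074  0.03 ]
top free_corner 0.58 [353. 228.] [ 0.515 -0.219  0.002]
{'box': [282.1, 242.9, 78.1, 72.8], 'p': 0.88}
{'box': [322.7, 184.1, 29.3, 42.1], 'p': 0.72}
{'box': [185.0, 161.3, 79.5, 80.5], 'p': 0.42}
scene board 0.92 [231. 222.] [ 0.585 -0.172  0.017]
scene board 0.74 [256. 180.] [ 0.366 -0.122  0.026]
scene lip 0.96 [218. 219.] [ 0.58  -0.211  0.027]
scene lip 0.72 [247. 168.] [ 0.242 -0.168 -0.001]
scene tester 0.68 [338. 250.] [0.688 0.142 0.007]
scene contact_ba
[... 698 characters left out ...]
e-03,
        6.61883198e+01, -1.36528101e-01]), 'qvel': array([-0.04957906,  0.03385042,  0.0047854 ,  0.02456308, -0.01192747,
        0.11702202]), 'joint_efforts': array([ 5.59910750e-04, -5.93751562e+01, -3.34579968e+01,  6.97232410e-02,
        1.54249492e-02, -1.02006305e-05]), 'ee_pos': array([0.27734868, 0.56009026, 0.30271295]), 'ee_rot': array([[-8.96129622e-01,  4.43792407e-01, -5.21994430e-06],
       [ 4.43792406e-01,  8.96129621e-01,  4.16777256e-05],
       [ 2.31740049e-05,  3.50320729e-05, -9.99999999e-01]]), 'ft_force': array([-0.2966269 ,  0.03268258,  1.05441644]), 'torque': array([0.0192511 , 0.04455551, 0.01091051]), 'grip_force': 0.0, 'finger_gap': 0.0918001422118741}
```

View pics/top0.png

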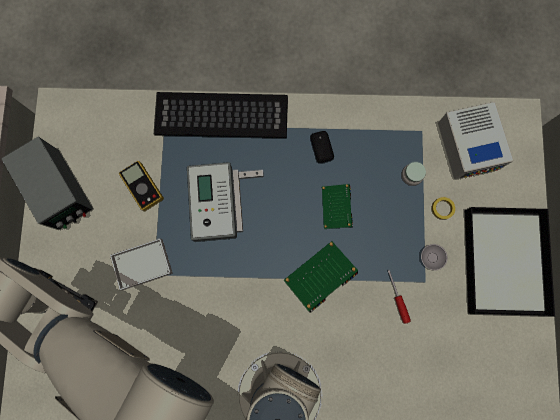

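View pics/scene0.png

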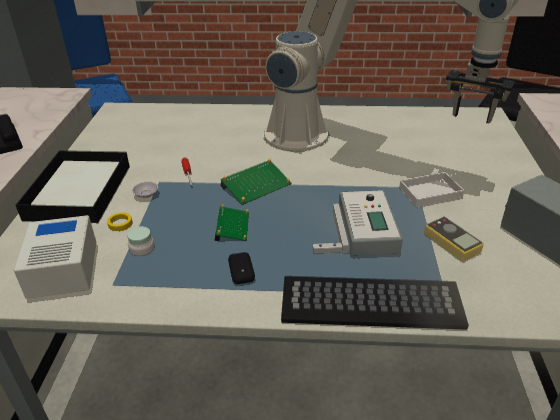

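The top view shows the smaller board at about (337,206) px. Its socket edge faces right (world -y), and the tester's bar and guide are at about (238,200) and (251,174). The look-alike is at (321,275), and the path to the tester is clear. I'll fit the poses next.

```bash
cat > fit.py <<'E'
from h import *
def fitboard(cam,im,D,box=(0.45,0.75,-0.3,0.15),zmin=0.004):
    W=cloud(cam,D);hsv=cv2.cvtColor(im,cv2.COLOR_BGR2HSV)
    g=(hsv[...,0]>40)&(hsv[...,0]<85)&(hsv[...,1]>110)&(D>0)&(W[...,0]>box[0])&(W[...,0]<box[1])&(W[...,1]>box[2])&(W[...,1]<box[3])&(W[...,2]<0.12)
    n,l,s,c=cv2.connectedComponentsWithStats(g.astype(np.uint8))
    k=1+np.argmax(s[1:,4]);P=W[l==k]
    return P,s[k]
E
python3 - <<'E'
from fit import *
for c in("top","scene"):
    im=cv2.imread(f"pics/{c}0.png");D=np.load(f"{c}0.npy")
    P,s=fitboard(c,im,D)
    A=np.c_[P[:,:2],np.ones(len(P))];co=np.linalg.lstsq(A,P[:,2],rcond=None)[0]
    print(c,s,len(P),"plane",co.round(3),"rect",cv2.minAreaRect(P[:,:2].astype(np.float32)))
    print(cv2.boxPoints(cv2.minAreaRect(P[:,:2].astype(np.float32))).round(3).tolist())
    W=cloud(c,D);x,y,z=W[...,0],W[...,1],W[...,2]
    # bar: z 22..38
    m=(z>.025)&(z<.036)&(x>.48)&(x<.75)&(y>.10)&(y<.2)
    for xx in np.arange(.49,.73,.02):
        q=m&(abs(x-xx)<.01)
        if q.any(): print("bar",xx.round(2),y[q].min().round(4),q.sum(),end=";")
    m=(z>.012)&(z<.036)&(x>.6)&(x<.75)&(y>.03)&(y<.2)
    print()
    for yy in np.arange(.05,.14,.01):
        q=m&(abs(y-yy)<.005)
        if q.any(): print("guide",yy.round(2),x[q].min().round(4),x[q].max().round(4),np.median(z[q]).round(3),end=";")
    print()
E
```

```text
top [ 322  184   30   45 1131] 1131 plane [ 0.011 -0.259 -0.034] rect ((0.5861318707466125, -0.16377201676368713), (0.14502209424972534, 0.08881304413080215), 3.0910370349884033)
[[0.5109999775886536, -0.12300000339746475], [0.515999972820282, -0.21199999749660492], [0.6610000133514404, -0.20399999618530273], [0.656000018119812, -0.11599999666213989]]
bar 0.49 0.1354 17;bar 0.51 0.1383 27;bar 0.53 0.1391 40;bar 0.55 0.1402 37;bar 0.57 0.144 39;bar 0.59 0.1483 32;bar 0.61 0.1489 33;bar 0.63 0.1497 36;bar 0.65 0.1537 33;bar 0.67 0.1266 36;bar 0.69 0.1074 25;bar 0.71 0.1787 2;
guide 0.05 0.6447 0.708 0.013;guide 0.08 0.6765 0.6963 0.02;guide 0.09 0.6734 0.6968 0.018;guide 0.1 0.6738 0.6966 0.019;guide 0.11 0.6727 0.6937 0.02;guide 0.12 0.6331 0.6921 0.019;guide 0.13 0.6718 0.6924 0.02;
scene [216 206  33  35 853] 853 plane [ 0.017 -0.263 -0.038] rect ((0.5854821801185608, -0.1679052859544754), (0.14808718860149384, 0.08871735632419586), 4.829877853393555)
[[0.5080000162124634, -0.12999999523162842], [0.5149999856948853, -0.21799999475479126], [0.6629999876022339, -0.20600000023841858], [0.656000018119812, -0.11699999868869781]]
bar 0.49 0.1309 7;bar 0.51 0.1308 26;bar 0.53 0.1332 30;bar 0.55 0.1357 29;bar 0.57 0.1382 30;bar 0.59 0.1407 30;bar 0.61 0.143 35;bar 0.63 0.1454 36;bar 0.65 0.1475 34;bar 0.67 0.15 37;bar 0.69 0.1275 40;bar 0.71 0.1738 28;
guide 0.07 0.6812 0.7029 0.021;guide 0.08 0.6793 0.7023 0.02;guide 0.09 0.6767 0.6989 0.021;guide 0.1 0.6773 0.6988 0.02;guide 0.11 0.6732 0.697 0.019;guide 0.12 0.6703 0.6967 0.021;guide 0.13 0.6727 0.6959 0.02;
```

Request:
send_rows --pt "0.0 -0.48 -0.414 -0.04 0 0 0" --pt "0.0 -0.48 -0.414 -0.04 0 0 0" --pt "0.0 -0.48 -0.414 -0.04 0 0 0" --pt "0.0 -0.48 -0.414 -0.04 0 0 0" --pt "0.0 -0.48 -0.414 -0.04 0 0 0" --pt "0.0 -0.48 -0.414 -0.04 0 0 0" --pt "0.0 -0.48 -0.414 -0.04 0 0 0" --pt "0.0 -0.48 -0.414 -0.04 0 0 0" --pt "0.0 -0.48 -0.414 -0.04 0 0 0" --pt "0.0 -0.48 -0.414 -0.04 0 0 0"

```text
clock: 2.0
ee_pos: [0.4009, 0.2669, 0.3229]
ee_rot: [[-0.896, 0.444, 0.0], [0.444, 0.896, 0.0], [-0.0, 0.0, -1.0]]
ft_force: [0.6, -0.7, 0.5]
finger_gap: 0.046
grip_force: 0.0
```

Request:
send_rows --pt "0.0 -0.48 -0.414 -0.04 0 0 0" --pt "0.0 -0.48 -0.414 -0.04 0 0 0" --pt "0.0 -0.48 -0.414 -0.04 0 0 0" --pt "0.0 -0.48 -0.414 -0.04 0 0 0" --pt "0.0 -0.48 -0.414 -0.04 0 0 0" --pt "0.0 -0.48 -0.414 -0.04 0 0 0" --pt "0.0 -0.48 -0.414 -0.04 0 0 0" --pt "0.0 -0.48 -0.414 -0.04 0 0 0" --pt "0.0 -0.48 -0.414 -0.04 0 0 0" --pt "0.0 -0.48 -0.414 -0.04 0 0 0"

```text
clock: 3.0
ee_pos: [0.5241, -0.0252, 0.3429]
ee_rot: [[-0.896, 0.444, 0.0], [0.444, 0.896, 0.0], [-0.0, 0.0, -1.0]]
ft_force: [-0.2, 0.2, -0.1]
finger_gap: 0.046
grip_force: 0.0
```

Request:
send_rows --pt "0.0 -0.48 -0.414 -0.04 0 0 0" --pt "0.0 -0.48 -0.414 -0.04 0 0 0" --pt "0.0 -0.48 -0.414 -0.04 0 0 0" --pt "0.0 -0.48 -0.414 -0.04 0 0 0" --pt "0.0 -0.48 -0.414 -0.04 0 0 0" --pt "0 0 0 0 0 0 0"

```text
clock: 3.6
ee_pos: [0.5865, -0.1729, 0.3528]
ee_rot: [[-0.895, 0.446, 0.001], [0.446, 0.895, -0.001], [-0.002, -0.001, -1.0]]
ft_force: [-0.3, 0.1, 0.4]
finger_gap: 0.0458
grip_force: 0.0
```

Request:
send_rows --pt "0 0 0 0 0 0 0.0463" --pt "0 0 0 0 0 0 0.0463" --pt "0 0 0 0 0 0 0.0463" --pt "0 0 0 0 0 0 0.0463" --pt "0 0 0 0 0 0 0.0463" --pt "0 0 0 0 0 0 0.0463" --pt "0 0 0 0 0 0 0.0463" --pt "0 0 0 0 0 0 0.0463" --pt "0 0 0 0 0 0 0.0463"

```text
clock: 4.5
ee_pos: [0.585, -0.1691, 0.3526]
ee_rot: [[0.202, 0.979, -0.0], [0.979, -0.202, 0.0], [0.0, -0.0, -1.0]]
ft_force: [-0.3, -0.7, 0.1]
finger_gap: 0.0459
grip_force: 0.0
```

Request:
send_rows --pt "0 0 0 0 0 0 0.0463" --pt "0 0 0 0 0 0 0.0463" --pt "0 0 0 0 0 0 0.0463" --pt "0 0 0 0 0 0 0.0463" --pt "0 0 0 0 0 0 0.0463" --pt "0 0 0 0 0 0 0.0463" --pt "0 0 0 0 0 0 0.0463" --pt "0 0 0 0 0 0 0.0463" --pt "0 0 0 0 0 0 0.0463" --pt "0 0 0 0 0 0 0"

```text
clock: 5.5
ee_pos: [0.5851, -0.1692, 0.3527]
ee_rot: [[0.998, 0.062, -0.0], [0.062, -0.998, 0.0], [-0.0, -0.0, -1.0]]
ft_force: [-0.5, -0.6, -0.6]
finger_gap: 0.0459
grip_force: 0.0
```

```bash
python3 - <<'E'
from fit import *
s=readout.observe();print(s["joint_positions"].round(1),s["ee_pos"].round(4),s["ee_rot"].round(3).tolist())
im,D=cams.grab_frame("wrist");cv2.imwrite("pics/w1.png",im);np.save("w1.npy",D)
m=cams.camera_model("wrist");print((-np.array(m["R"]).T@np.array(m["t"])).round(3),np.array(m["R"]).round(2).tolist(),m["fx"])
P,st=fitboard("wrist",im,D)
A=np.c_[P[:,:2],np.ones(len(P))];co=np.linalg.lstsq(A,P[:,2],rcond=None)[0]
r=cv2.minAreaRect(P[:,:2].astype(np.float32));print(st,co.round(4),r,cv2.boxPoints(r).round(4).tolist())
for t in ["lip","free_corner","guide_corner"]:
    for q in place_of(t,"wrist")[:2]:
        u,v=q["at"];print(t,q["p"],q["at"],cloud("wrist",D)[int(np.clip(v,0,419)),int(np.clip(u,0,559))].round(4))
E
```

```text
[-16.3  16.4  92.5   0.   71.2  70.2] [ 0.5851 -0.1692  0.3527] [[0.998, 0.062, -0.0], [0.062, -0.998, 0.0], [-0.0, -0.0, -1.0]]
[ 0.658 -0.165  0.436] [[0.07, -1.0, -0.0], [-0.96, -0.06, 0.26], [-0.26, -0.02, -0.97]] 344.0570676735603
[ 241  130   75  115 7633] [ 0.0171 -0.2608 -0.038 ] ((0.5816742181777954, -0.1682218611240387), (0.14387671649456024, 0.09097041189670563), 3.7894060611724854) [[0.5069000124931335, -0.12759999930858612], [0.5128999948501587, -0.2184000015258789], [0.656499981880188, -0.20890000462532043], [0.6503999829292297, -0.11810000240802765]]
lip 0.88 [312.3, 189.9] [ 0.5878 -0.2099  0.0268]
lip 0.74 [259.7, 381.2] [ 0.3182 -0.1609  0.0367]
free_corner 0.9 [201.7, 417.4] [ 0.6012 -0.1532  0.3801]
free_corner 0.6 [308.9, 244.2] [ 0.518  -0.2115  0.0271]
guide_corner 0.77 [311.4, 133.3] [ 0.6529 -0.203   0.0272]
guide_corner 0.73 [313.3, 346.1] [ 0.6117 -0.1756  0.3698]
```

View pics/w1.png

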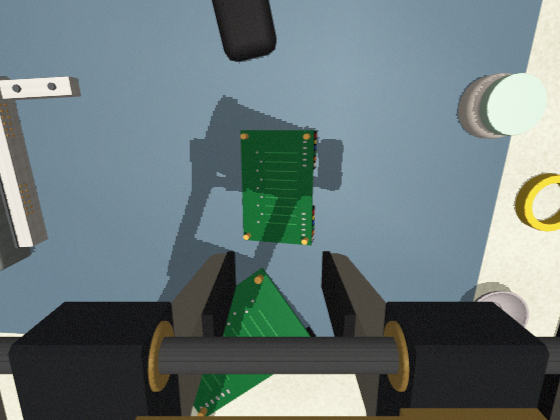

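Request:
send_rows --pt "-0.35 0 0.45 0.76 0 0 0" --pt "-0.35 0 0.45 0.76 0 0 0" --pt "-0.35 -0.04 0.45 0.76 0 0 0" --pt "-0.35 0 0.45 0.76 0 0 0" --pt "-0.35 0 0.45 0.76 0 0 0" --pt "-0.35 0 0 0 0.0444 0 0" --pt "-0.35 0 0 0 0.0444 0 0" --pt "-0.35 0 0 0 0.0444 0 0" --pt "-0.35 0 0 0 0.0444 0 0" --pt "-0.35 0 0 0 0.0444 0 0"

```text
clock: 6.7
ee_pos: [0.5909, -0.2829, 0.1634]
ee_rot: [[0.998, 0.052, -0.039], [0.065, -0.762, 0.645], [0.004, -0.646, -0.763]]
ft_force: [-0.2, 0.0, -1.4]
finger_gap: 0.0299
grip_force: 0.0
```

Request:
send_rows --pt "-0.35 0 0.18 0.218 0 0 0" --pt "-0.35 0 0.18 0.218 0 0 0" --pt "-0.35 0 0.18 0.218 0 0 0" --pt "-0.35 0 0 0 0 0 0" --pt "-0.35 0 0 0 0 0 0"

```text
clock: 7.2
ee_pos: [0.5906, -0.2811, 0.1203]
ee_rot: [[0.998, 0.05, -0.042], [0.065, -0.765, 0.64], [-0.0, -0.642, -0.767]]
ft_force: [-0.4, 0.5, 1.5]
finger_gap: 0.0302
grip_force: 0.0
```

```bash
cat >> h.py <<'E'
LIP=np.array([0.586,-0.2115,0.0235]);H=np.array([-0.064,0.998,0]) 
def stat():
    s=readout.observe();p=np.array(s["ee_pos"]);R=np.array(s["ee_rot"]);g=s["finger_gap"]
    print("t",s["clock"],"q",s["joint_positions"].round(0),"p",p.round(4),"f",np.round(s["ft_force"],1),"gap",round(g,4),"tilt",np.degrees(np.arctan2(np.dot(R[:,2],H),-R[2,2])).round(1))
    for n,v in (("+y tip",[0,g/2,.088]),("-y tip",[0,-g/2,.088]),("grasp",[0,0,.069])):
        c=p+R@v;print(n,c.round(4),"h-from-lip",np.dot(c-LIP,H).round(4))
    return p,R
E
python3 - <<'E'
from h import *
stat()
im,D=cams.grab_frame("wrist");cv2.imwrite("pics/w2.png",im)
E
```

```text
t 7.2 q [-37.  46.  83.  29.  81.  36.] p [ 0.5906 -0.2811  0.1203] f [-0.4  0.5  1.5] gap 0.0302 tilt 39.9
+y tip [ 0.5877 -0.2363  0.0431] h-from-lip -0.0249
-y tip [ 0.5862 -0.2132  0.0625] h-from-lip -0.0018
grasp [ 0.5878 -0.237   0.0674] h-from-lip -0.0255
```

View pics/w2.png

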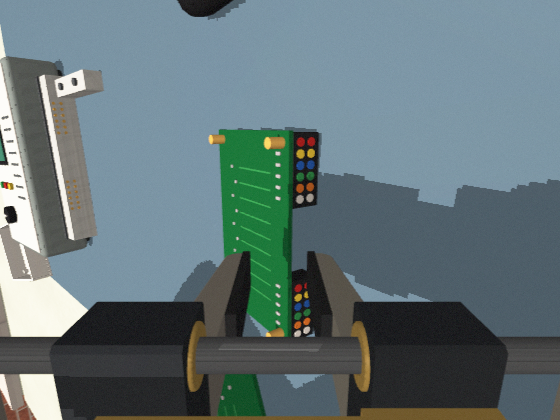

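Request:
send_rows --pt "-0.35 0 0.183 0.219 0 0 0" --pt "-0.35 0 0.183 0.219 0 0 0" --pt "-0.35 0 0 0 0 0 0" --pt "-0.35 0 -0.12 0.1 0 0 0" --pt "-0.35 0 -0.12 0.1 0 0 0" --pt "-0.35 0 -0.12 0.1 0 0 0" --pt "-0.35 0 -0.08 0.065 0 0 0" --pt "-0.35 0 0 0 0 0 0"

```text
clock: 8.05
ee_pos: [0.5887, -0.2525, 0.0923]
ee_rot: [[0.998, 0.049, -0.041], [0.064, -0.765, 0.641], [0.0, -0.642, -0.766]]
ft_force: [0.1, -0.7, 1.8]
finger_gap: 0.0298
grip_force: 0.0
```

```bash
python3 - <<'E'
from h import *
stat()
im,D=cams.grab_frame("wrist");P=None
from fit import *
P,s=fitboard("wrist",im,D);A=np.c_[P[:,:2],np.ones(len(P))];print(np.linalg.lstsq(A,P[:,2],rcond=None)[0].round(3),P[:,1].min(),P[:,1].max())
E
```

```text
t 8.05 q [-36.  47.  86.  31.  77.  35.] p [ 0.5887 -0.2525  0.0923] f [ 0.1 -0.7  1.8] gap 0.0298 tilt 40.0
+y tip [ 0.5858 -0.2075  0.0153] h-from-lip 0.004
-y tip [ 0.5844 -0.1847  0.0344] h-from-lip 0.0269
grasp [ 0.5859 -0.2083  0.0394] h-from-lip 0.0032
[ 0.011 -0.264 -0.035] -0.21630460741697258 -0.11765973306024424
```

Request:
send_rows --pt "-0.35 0 -0.06 0.05 0 0 0" --pt "-0.35 0 -0.092 -0.045 0 0 0" --pt "-0.35 0 -0.095 -0.04 0 0 0" --pt "-0.35 0 -0.098 -0.03 0 0 0" --pt "-0.35 0 -0.1 -0.025 0 0 0" --pt "-0.35 0 -0.1 -0.02 0 0 0"

```text
clock: 8.7
ee_pos: [0.5876, -0.236, 0.1141]
ee_rot: [[0.998, 0.049, -0.041], [0.063, -0.765, 0.641], [0.0, -0.642, -0.767]]
ft_force: [0.0, -0.6, -0.9]
finger_gap: 0.0302
grip_force: 0.3
```

```bash
python3 - <<'E'
from fit import *
stat()
im,D=cams.grab_frame("wrist");cv2.imwrite("pics/w3.png",im)
P,s=fitboard("wrist",im,D);A=np.c_[P[:,:2],np.ones(len(P))];print(np.linalg.lstsq(A,P[:,2],rcond=None)[0].round(3),P[:,1].min(),P[:,1].max(),P[:,2].max())
E
```

```text
t 8.7 q [-35.  45.  88.  31.  77.  37.] p [ 0.5876 -0.236   0.1141] f [ 0.  -0.6 -0.9] gap 0.0302 tilt 39.9
+y tip [ 0.5848 -0.1912  0.0369] h-from-lip 0.0203
-y tip [ 0.5833 -0.168   0.0564] h-from-lip 0.0435
grasp [ 0.5849 -0.1918  0.0612] h-from-lip 0.0197
[ 0.034 -0.561 -0.082] -0.19986888025079635 -0.11105158915108986 0.05352025169622994
```

View pics/w3.png

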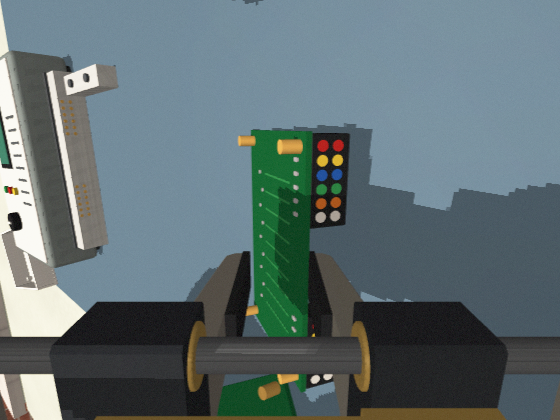

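Request:
send_rows --pt "-0.35 0 -0.105 -0.007 0 0 0" --pt "-0.35 0 -0.107 0.0 0 0 0" --pt "-0.35 0 -0.108 0.007 0 0 0" --pt "-0.35 0 -0.109 0.013 0 0 0" --pt "-0.35 0 -0.11 0.02 0 0 0"

```text
clock: 9.25
ee_pos: [0.5862, -0.2141, 0.1299]
ee_rot: [[0.998, 0.049, -0.041], [0.064, -0.765, 0.641], [0.0, -0.642, -0.767]]
ft_force: [0.2, 0.1, 0.4]
finger_gap: 0.0297
grip_force: 0.3
```

```bash
python3 - <<'E'
from fit import *
stat()
im,D=cams.grab_frame("wrist");cv2.imwrite("pics/w4.png",im)
P,s=fitboard("wrist",im,D);A=np.c_[P[:,:2],np.ones(len(P))];print(np.linalg.lstsq(A,P[:,2],rcond=None)[0].round(3),P[:,1].min(),P[:,1].max(),P[:,2].max())
E
```

```text
t 9.25 q [-33.  43.  89.  32.  77.  38.] p [ 0.5862 -0.2141  0.1299] f [0.2 0.1 0.4] gap 0.0297 tilt 40.0
+y tip [ 0.5834 -0.169   0.053 ] h-from-lip 0.0426
-y tip [ 0.5819 -0.1463  0.072 ] h-from-lip 0.0653
grasp [ 0.5834 -0.1698  0.0771] h-from-lip 0.0417
[ 0.052 -0.886 -0.121] -0.17738087044722772 -0.10281458435944196 0.06573482670799964
```

Request:
send_rows --pt "-0.45 0 0 0.05 0 0 0" --pt "-0.55 0 0 0.05 0 0 0" --pt "-0.65 0 0 0 0 0 0" --pt "-0.75 0 0 0 0 0 0" --pt "-0.85 0 0 0 0 0 0" --pt "-1 0 0 0 0 0 0" --pt "-1 0 0 0 0 0 0" --pt "-1 0 0 0 0 0 0" --grip_force 20

```text
clock: 10.1
ee_pos: [0.586, -0.2113, 0.1257]
ee_rot: [[0.998, 0.049, -0.041], [0.064, -0.765, 0.641], [-0.0, -0.642, -0.767]]
ft_force: [-0.5, 0.2, -0.9]
finger_gap: 0.0027
grip_force: 20.0
```

```bash
python3 - <<'E'
from fit import *
stat()
im,D=cams.grab_frame("wrist");cv2.imwrite("pics/w5.png",im)
P,s=fitboard("wrist",im,D);A=np.c_[P[:,:2],np.ones(len(P))];print(np.linalg.lstsq(A,P[:,2],rcond=None)[0].round(3),P[:,1].min(),P[:,1].max(),P[:,2].max(),P[:,2].min())
E
```

```text
t 10.1 q [-33.  43.  90.  32.  76.  38.] p [ 0.586  -0.2113  0.1257] f [-0.5  0.2 -0.9] gap 0.0027 tilt 40.0
+y tip [ 0.5824 -0.1559  0.0574] h-from-lip 0.0557
-y tip [ 0.5823 -0.1539  0.0592] h-from-lip 0.0578
grasp [ 0.5832 -0.1671  0.0729] h-from-lip 0.0445
[ 0.067 -1.184 -0.163] -0.18547715282516244 -0.09974650053416759 0.09754081260055128 0.0019243383006325994
```

View pics/w5.png

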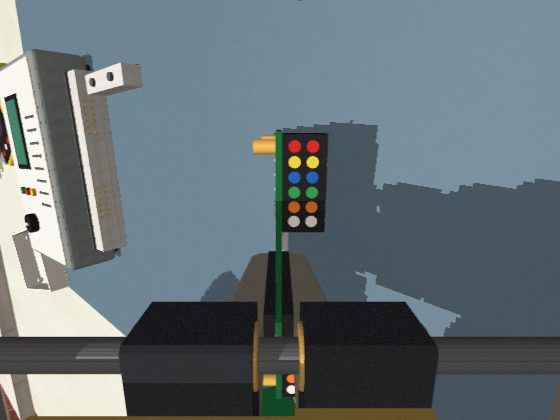

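Request:
send_rows --pt "-1 0 -0.1 -0.12 0 0 0" --pt "-1 0 -0.19 -0.23 0 0 0" --pt "-1 0 -0.19 -0.23 0 0 0" --pt "-1 0 -0.19 -0.23 0 0 0" --pt "-1 0 -0.1 -0.12 0 0 0" --pt "-1 0 -0.192 0.0134 -0.0444 0 0" --pt "-1 0 -0.192 0.0134 -0.0444 0 0" --pt "-1 0 -0.192 0.0134 -0.0444 0 0" --pt "-1 0 -0.192 0.0134 -0.0444 0 0" --pt "-1 0 -0.192 0.0134 -0.0444 0 0" --grip_force 30

```text
clock: 11.15
ee_pos: [0.5836, -0.1672, 0.2041]
ee_rot: [[0.998, 0.063, 0.004], [0.063, -0.998, -0.005], [0.004, 0.006, -1.0]]
ft_force: [-1.0, 0.1, -2.3]
finger_gap: 0.0025
grip_force: 30.0
```

Request:
send_rows --pt "-1 0.05 -0.2 0 0 0 -0.002" --pt "-1 0.08 -0.34 0 0 0 -0.002" --pt "-1 0.08 -0.34 0 0 0 -0.002" --pt "-1 0.08 -0.34 0 0 0 -0.002" --pt "-1 0.08 -0.34 0 0 0 -0.002" --pt "-1 0.08 -0.34 0 0 0 -0.002" --pt "-1 0.08 -0.34 0 0 0 -0.002" --pt "-1 0.05 -0.2 0 0 0 -0.002" --pt "-1 0 0 0 0 0 0"

```text
clock: 12.05
ee_pos: [0.6019, -0.0418, 0.2023]
ee_rot: [[0.993, 0.116, -0.0], [0.116, -0.993, 0.0], [-0.0, -0.0, -1.0]]
ft_force: [0.3, 0.0, -1.5]
finger_gap: 0.0025
grip_force: 30.0
```

```bash
python3 - <<'E'
from fit import *
p,R=stat();print(R.round(3).tolist())
im,D=cams.grab_frame("wrist");cv2.imwrite("pics/w6.png",im);np.save("w6.npy",D)
W=cloud("wrist",D);x,y,z=W[...,0],W[...,1],W[...,2]
# bar front face points & guide face, from a close view
for nm,m in (("bar",(z>.006)&(z<.026)&(x>.50)&(x<.64)&(y>.11)&(y<.17)),("guide",(z>.005)&(z<.017)&(x>.63)&(x<.72)&(y>.075)&(y<.14))):
    P=W[m&(D>0)]
    if len(P): print(nm,len(P),P.min(0).round(3),P.max(0).round(3),np.median(P,0).round(4))
    if nm=="bar" and len(P)>20: print(np.polyfit(P[:,0],P[:,1],1))
    if nm=="guide" and len(P)>20: print(np.polyfit(P[:,1],P[:,0],1))
m=(z>.026)&(z<.035)&(x>.5)&(x<.64)&(y>.11)&(y<.18)
for xx in np.arange(.5,.66,.02):
    q=m&(abs(x-xx)<.004)
    if q.any(): print(xx.round(2),y[q].min().round(4),y[q].max().round(4))
E
```

```text
t 12.05 q [ -4.  25. 101.   0.  54.  79.] p [ 0.6019 -0.0418  0.2023] f [ 0.3  0.  -1.5] gap 0.0025 tilt 0.0
+y tip [ 0.602  -0.0431  0.1143] h-from-lip 0.1671
-y tip [ 0.6017 -0.0405  0.1143] h-from-lip 0.1696
grasp [ 0.6019 -0.0418  0.1333] h-from-lip 0.1683
[[0.993, 0.116, -0.0], [0.116, -0.993, 0.0], [-0.0, -0.0, -1.0]]
bar 2768 [0.5   0.13  0.006] [0.64  0.148 0.026] [0.5771 0.1398 0.0165]
[0.11493898 0.07345841]
guide 85 [0.67  0.076 0.009] [0.678 0.14  0.013] [0.674  0.1083 0.0108]
[-0.11476771  0.68640554]
0.5 0.1302 0.152
0.52 0.1324 0.1546
0.54 0.1346 0.1568
0.56 0.1368 0.1596
0.58 0.1393 0.1614
0.6 0.1412 0.164
0.62 0.1434 0.1643
0.64 0.1456 0.1641
```

View pics/w6.png

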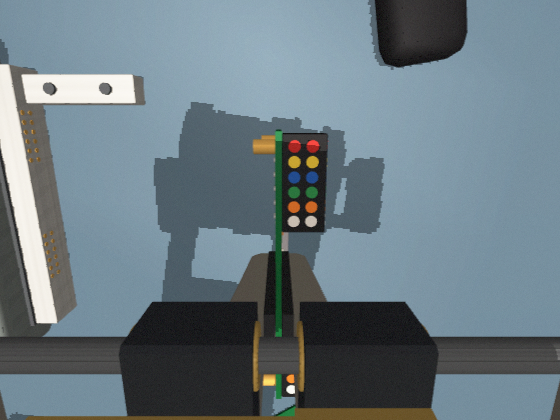

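Request:
send_rows --pt "-1 0.043 -0.18 0.0118 -0.0417 0 0" --pt "-1 0.043 -0.18 0.0118 -0.0417 0 0" --pt "-1 0.043 -0.18 0.0118 -0.0417 0 0" --pt "-1 0.043 -0.18 0.0118 -0.0417 0 0" --pt "-1 0.043 -0.18 0.0118 -0.0417 0 0" --pt "-1 0.043 -0.18 0.0118 -0.0417 0 0" --pt "-1 0 0 0 0 0 0"

```text
clock: 12.8
ee_pos: [0.6083, 0.0081, 0.1797]
ee_rot: [[0.993, 0.085, 0.08], [0.116, -0.7, -0.705], [-0.004, 0.709, -0.705]]
ft_force: [-0.0, 0.2, -2.3]
finger_gap: 0.0026
grip_force: 30.0
```

```bash
cat >> h.py <<'E'
H=np.array([-.1141,.9935,0]);LIP=np.array([.6692,.1499,0]) # now tester corner
TX=H;TY=np.array([-.9935,-.1141,0]);TZ=np.array([0,0,1.])
def tcoord(P): 
    d=np.atleast_2d(P)-LIP; return np.c_[d@TX,d@TY,d@TZ]
E
python3 - <<'E'
from fit import *
p,R=stat();print(R.round(3).tolist())
for c in ("wrist","scene","top"):
    im,D=cams.grab_frame(c)
    P,s=fitboard(c,im,D,box=(.4,.75,-.25,.1));P=tcoord(P)
    A=np.c_[P[:,:2],np.ones(len(P))];print(c,len(P),np.linalg.lstsq(A,P[:,2],rcond=None)[0].round(3),np.percentile(P,[0,1,99,100],axis=0).round(3).tolist())
E
```

```text
t 12.8 q [ 19.  34. 102. -49.  66. 132.] p [0.6083 0.0081 0.1797] f [-0.   0.2 -2.3] gap 0.0026 tilt -45.2
+y tip [ 0.6154 -0.0548  0.1186] h-from-lip -0.1973
-y tip [ 0.6152 -0.053   0.1168] h-from-lip -0.1954
grasp [ 0.6138 -0.0405  0.1311] h-from-lip -0.1829
[[0.993, 0.085, 0.08], [0.116, -0.7, -0.705], [-0.004, 0.709, -0.705]]
wrist 654 [-0.136  0.223 -0.083] [[-0.317, 0.266, 0.014], [-0.316, 0.27, 0.015], [-0.274, 0.306, 0.028], [-0.273, 0.307, 0.029]]
scene 682 [ 0.136 -0.285  0.134] [[-0.33, -0.003, -0.001], [-0.324, 0.004, 0.001], [-0.204, 0.305, 0.115], [-0.196, 0.307, 0.119]]
top 513 [-0.144  0.207 -0.083] [[-0.326, 0.23, -0.005], [-0.32, 0.239, -0.002], [-0.195, 0.306, 0.032], [-0.188, 0.308, 0.036]]
```

Request:
send_rows --pt "-1 0 -0.1 0.1 0 0 0" --pt "-1 0 -0.2 0.2 0 0 0" --pt "-1 0 -0.2 0.2 0 0 0" --pt "-1 0 -0.2 0.2 0 0 0" --pt "-1 0 -0.1 0.1 0 0 0" --pt "-1 0 0 0 0 0 0"

```text
clock: 13.55
ee_pos: [0.6083, 0.0063, 0.1239]
ee_rot: [[0.994, 0.082, 0.079], [0.114, -0.702, -0.703], [-0.003, 0.708, -0.706]]
ft_force: [1.1, 1.2, -0.2]
finger_gap: 0.0027
grip_force: 30.0
```

```bash
python3 - <<'E'
from fit import *
p,R=stat()
im,D=cams.grab_frame("scene")
W=tcoord(cloud("scene",D).reshape(-1,3)).reshape(420,560,3)
g=(im[...,1].astype(int)-im[...,2]>25)&(im[...,1].astype(int)-im[...,0]>10)&(W[...,0]>-.3)&(W[...,0]<-.1)&(W[...,1]>-.02)&(W[...,1]<.17)
P=W[g];print(len(P),np.percentile(P,[1,5,95,99],axis=0).round(3).tolist())
u,v=proj("scene",[.61,-.05,.04]);u,v=int(u),int(v)
cv2.imwrite("pics/s7.png",cv2.resize(im[v-60:v+60,u-80:u+80],None,fx=4,fy=4,interpolation=cv2.INTER_CUBIC))
E
```

```text
t 13.55 q [ 18.  39. 103. -51.  63. 136.] p [0.6083 0.0063 0.1239] f [ 1.1  1.2 -0.2] gap 0.0027 tilt -45.1
+y tip [ 0.6153 -0.0566  0.0626] h-from-lip -0.199
-y tip [ 0.6151 -0.0547  0.0608] h-from-lip -0.1971
grasp [ 0.6137 -0.0423  0.0751] h-from-lip -0.1846
352 [[-0.252, 0.004, 0.004], [-0.251, 0.007, 0.013], [-0.195, 0.137, 0.073], [-0.188, 0.143, 0.135]]
```

View pics/s7.png

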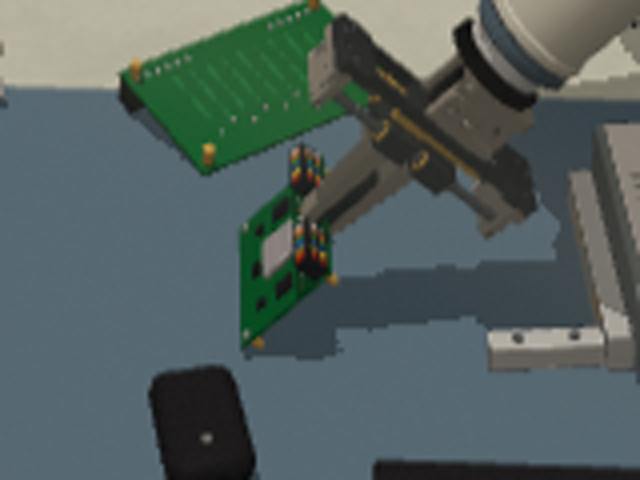

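Request:
send_rows --pt "-1 0 -0.028 0.028 0 0 0" --pt "-1 0 -0.028 0.028 0 0 0" --pt "-1 0 -0.028 0.028 0 0 0" --pt "-1 0 0 0 0 0 0"

```text
clock: 14.0
ee_pos: [0.6091, 0.0066, 0.1197]
ee_rot: [[0.993, 0.08, 0.081], [0.114, -0.702, -0.703], [0.0, 0.708, -0.707]]
ft_force: [1.1, 0.9, -0.8]
finger_gap: 0.0028
grip_force: 30.0
```

Request:
send_rows --pt "-1 0 -0.014 0.014 0 0 0" --pt "-1 0 -0.014 0.014 0 0 0" --pt "-1 0 0 0 0 0 0"

```text
clock: 14.3
ee_pos: [0.6094, 0.0068, 0.1185]
ee_rot: [[0.994, 0.08, 0.081], [0.114, -0.702, -0.703], [0.001, 0.708, -0.706]]
ft_force: [-1.7, 4.1, 6.9]
finger_gap: 0.0029
grip_force: 30.0
```

Request:
send_rows --pt "-1 0 -0.177 -0.008 -0.0185 0 0" --pt "-1 0 -0.177 -0.008 -0.0185 0 0" --pt "-1 0 -0.177 -0.008 -0.0185 0 0" --pt "-1 0 0 0 0 0 0"

```text
clock: 14.7
ee_pos: [0.6068, 0.0258, 0.0978]
ee_rot: [[0.993, 0.067, 0.094], [0.116, -0.567, -0.815], [-0.002, 0.821, -0.571]]
ft_force: [-0.7, 0.9, 3.4]
finger_gap: 0.0031
grip_force: 30.0
```

```bash
python3 - <<'E'
from fit import *
p,R=stat()
for e in (.06,.0945): print((p+R@[0,-e,0]).round(3))
E
```

```text
t 14.7 q [ 23.  45. 101. -57.  70. 145.] p [0.6068 0.0258 0.0978] f [-0.7  0.9  3.4] gap 0.0031 tilt -55.2
+y tip [ 0.6152 -0.0468  0.0488] h-from-lip -0.1893
-y tip [ 0.615  -0.0451  0.0462] h-from-lip -0.1875
grasp [ 0.6133 -0.0305  0.0584] h-from-lip -0.1728
[0.603 0.06  0.049]
[0.6   0.079 0.02 ]
```

Request:
send_rows --pt "-0.93 0 0 0 0 0 0" --pt "-0.9 0 0 0 0 0 0" --pt "-0.87 0 0 0 0 0 0" --pt "-0.84 0 0 0 0 0 0" --pt "-0.81 0 0 0 0 0 0" --pt "-0.78 0 0 0 0 0 0" --pt "-0.75 0 0 0 0 0 0" --pt "-0.72 0 0 0 0 0 0" --pt "-0.69 0 0 0 0 0 0" --grip_force 5

```text
clock: 15.6
ee_pos: [0.6068, 0.0249, 0.0985]
ee_rot: [[0.994, 0.065, 0.093], [0.114, -0.569, -0.814], [-0.0, 0.819, -0.573]]
ft_force: [0.0, 0.2, 0.3]
finger_gap: 0.0144
grip_force: 0.2
```

```bash
cat >> fit.py <<'E'
def look(name=None):
    im,D=cams.grab_frame("scene")
    W=tcoord(cloud("scene",D).reshape(-1,3)).reshape(420,560,3)
    g=(im[...,1].astype(int)-im[...,2]>25)&(im[...,1].astype(int)-im[...,0]>10)&(W[...,0]>-.3)&(W[...,0]<.03)&(W[...,1]>-.02)&(W[...,1]<.19)
    P=W[g];A=np.c_[P[:,:2],np.ones(len(P))];print(len(P),np.linalg.lstsq(A,P[:,2],rcond=None)[0].round(3),np.percentile(P,[1,5,95,99],axis=0).round(3).tolist())
    if name:
        u,v=proj("scene",[.61,-.03,.04]);u,v=int(u),int(v)
        cv2.imwrite(name,cv2.resize(im[v-60:v+60,u-80:u+80],None,fx=4,fy=4,interpolation=cv2.INTER_CUBIC))
E
python3 - <<'E'
from fit import *
stat();look("pics/s8.png")
E
```

```text
t 15.6 q [ 23.  45. 101. -57.  70. 145.] p [0.6068 0.0249 0.0985] f [0.  0.2 0.3] gap 0.0144 tilt -55.0
+y tip [ 0.6155 -0.0508  0.054 ] h-from-lip -0.1933
-y tip [ 0.6146 -0.0426  0.0422] h-from-lip -0.185
grasp [ 0.6133 -0.0312  0.059 ] h-from-lip -0.1736
483 [0.637 0.023 0.168] [[-0.252, 0.002, 0.001], [-0.251, 0.005, 0.01], [-0.186, 0.136, 0.048], [-0.174, 0.142, 0.059]]
```

View pics/s8.png

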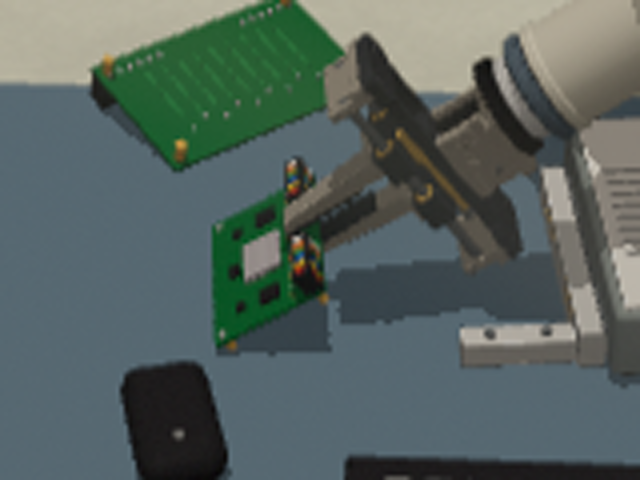

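Request:
send_rows --pt "-0.69 0 0.088 0.0144 0.0222 0 0" --pt "-0.69 0 0.088 0.0144 0.0222 0 0" --pt "-0.69 0 0.088 0.0144 0.0222 0 0" --pt "-0.69 0 0.088 0.0144 0.0222 0 0" --pt "-0.69 0 0.088 0.0144 0.0222 0 0" --pt "-0.69 0 0 0 0 0 0"

```text
clock: 16.25
ee_pos: [0.6093, 0.0064, 0.1134]
ee_rot: [[0.994, 0.09, 0.066], [0.112, -0.814, -0.569], [0.002, 0.573, -0.819]]
ft_force: [-0.5, 0.3, 0.3]
finger_gap: 0.0143
grip_force: 0.3
```

```bash
python3 - <<'E'
from fit import *
stat();look()
E
```

```text
t 16.25 q [ 15.  37. 103. -44.  55. 129.] p [0.6093 0.0064 0.1134] f [-0.5  0.3  0.3] gap 0.0143 tilt -35.0
+y tip [ 0.6158 -0.0495  0.0454] h-from-lip -0.192
-y tip [ 0.6145 -0.0379  0.0372] h-from-lip -0.1803
grasp [ 0.6139 -0.0329  0.0569] h-from-lip -0.1753
492 [0.832 0.075 0.209] [[-0.252, 0.003, 0.001], [-0.251, 0.006, 0.009], [-0.179, 0.137, 0.052], [-0.169, 0.144, 0.186]]
```

Request:
send_rows --pt "-0.69 0 -0.064 0.03 0 0 0" --pt "-0.69 0 -0.064 0.03 0 0 0" --pt "-0.69 0 -0.064 0.03 0 0 0" --pt "-0.69 0 -0.064 0.03 0 0 0" --pt "-0.69 0 -0.064 0.03 0 0 0" --pt "-0.69 0 -0.064 0.03 0 0 0" --pt "-0.69 0 -0.064 0.03 0 0 0" --pt "-0.69 0 -0.05 0.02 0 0 0" --pt "-0.69 0 0 0 0 0 0"

```text
clock: 17.2
ee_pos: [0.6072, 0.0212, 0.0881]
ee_rot: [[0.994, 0.093, 0.065], [0.114, -0.813, -0.571], [-0.0, 0.574, -0.819]]
ft_force: [0.4, -0.8, 1.1]
finger_gap: 0.0171
grip_force: 5.3
```

```bash
python3 - <<'E'
from fit import *
stat();look("pics/s9.png")
E
```

```text
t 17.2 q [ 16.  39. 103. -44.  54. 132.] p [0.6072 0.0212 0.0881] f [ 0.4 -0.8  1.1] gap 0.0171 tilt -35.1
+y tip [ 0.6137 -0.0359  0.021 ] h-from-lip -0.1783
-y tip [ 0.6121 -0.022   0.0111] h-from-lip -0.1643
grasp [ 0.6116 -0.0181  0.0316] h-from-lip -0.1604
618 [0.288 0.034 0.079] [[-0.248, 0.004, 0.003], [-0.246, 0.007, 0.012], [-0.175, 0.14, 0.025], [-0.16, 0.148, 0.157]]
```

View pics/s9.png

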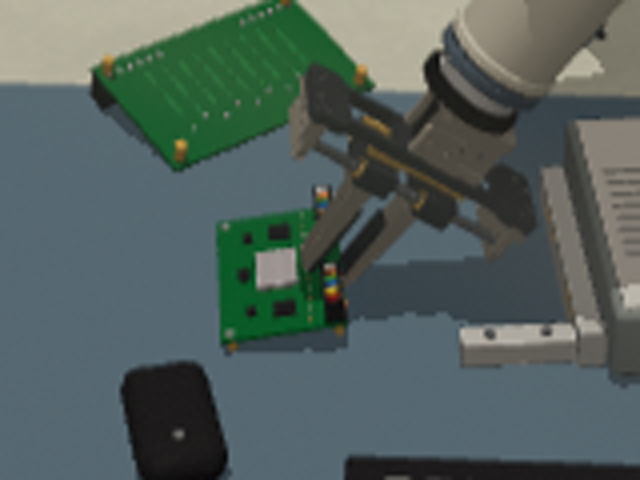

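Request:
send_rows --pt "-0.58 0 0.008 -0.011 0 0 0" --pt "-0.53 0 0.008 -0.011 0 0 0" --pt "-0.48 0 0.008 -0.011 0 0 0" --pt "-0.43 0 0.008 -0.011 0 0 0" --pt "-0.38 0 0.008 -0.011 0 0 0" --pt "-0.35 0 0.008 -0.011 0 0 0" --pt "-0.35 0 0 0 0 0 0"

```text
clock: 17.95
ee_pos: [0.6074, 0.0211, 0.0926]
ee_rot: [[0.994, 0.093, 0.065], [0.114, -0.813, -0.57], [0.0, 0.574, -0.819]]
ft_force: [0.8, -0.3, 0.2]
finger_gap: 0.0296
grip_force: 0.3
```

```bash
python3 - <<'E'
from fit import *
stat();look()
E
```

```text
t 17.95 q [ 16.  39. 103. -44.  55. 131.] p [0.6074 0.0211 0.0926] f [ 0.8 -0.3  0.2] gap 0.0296 tilt -35.0
+y tip [ 0.6145 -0.0411  0.0291] h-from-lip -0.1835
-y tip [ 0.6117 -0.017   0.0121] h-from-lip -0.1593
grasp [ 0.6119 -0.0182  0.0361] h-from-lip -0.1605
618 [0.237 0.041 0.066] [[-0.248, 0.003, 0.001], [-0.245, 0.008, 0.011], [-0.172, 0.14, 0.022], [-0.161, 0.146, 0.165]]
```

Request:
send_rows --pt "-0.35 0 -0.04 -0.029 0 0 0" --pt "-0.35 0 -0.04 -0.029 0 0 0" --pt "-0.35 0 -0.04 -0.029 0 0 0" --pt "-0.35 0 -0.04 -0.029 0 0 0" --pt "-0.35 0 -0.06 -0.04 0 0 0" --pt "-0.35 0 -0.1 -0.07 0 0 0" --pt "-0.35 0 -0.1 -0.07 0 0 0" --pt "-0.35 0 -0.1 -0.07 0 0 0" --pt "-0.35 0 0 0 0 0 0"

```text
clock: 18.9
ee_pos: [0.6037, 0.0537, 0.0926]
ee_rot: [[0.993, 0.094, 0.066], [0.114, -0.813, -0.57], [0.0, 0.574, -0.819]]
ft_force: [-0.4, -0.3, -0.4]
finger_gap: 0.0298
grip_force: 0.0
```

Request:
send_rows --pt "-0.35 0 0.3 -0.45 0 0 0" --pt "-0.35 0 0.3 -0.45 0 0 0" --pt "-0.35 0 0.3 -0.45 0 0 0" --pt "-0.35 0 0.3 -0.45 0 0 0" --pt "-0.35 0 0.3 -0.45 0 0 0" --pt "0.2 0 0 0 0.039 0 0" --pt "0.2 0 0 0 0.039 0 0" --pt "0.2 0 0 0 0.039 0 0" --pt "0.2 0 0 0 0.039 0 0" --pt "0.2 0 0 0 0.039 0 0"

```text
clock: 19.9
ee_pos: [0.6036, 0.056, 0.2285]
ee_rot: [[0.993, 0.114, 0.001], [0.114, -0.993, 0.006], [0.002, -0.006, -1.0]]
ft_force: [-0.7, 0.2, -0.3]
finger_gap: 0.0554
grip_force: 0.0
```

```bash
python3 - <<'E'
from fit import *
p,R=stat();print(R.round(3).tolist())
look()
im,D=cams.grab_frame("wrist");cv2.imwrite("pics/w10.png",im)
P,s=fitboard("wrist",im,D,box=(.5,.75,-.2,.13));T=tcoord(P)
A=np.c_[T[:,:2],np.ones(len(T))];print(len(T),np.linalg.lstsq(A,T[:,2],rcond=None)[0].round(3),np.percentile(T,[0,1,99,100],axis=0).round(4).tolist(),cv2.minAreaRect(T[:,:2].astype(np.float32)))
E
```

```text
t 19.9 q [  5.  23. 100.   0.  57.  88.] p [0.6036 0.056  0.2285] f [-0.7  0.2 -0.3] gap 0.0554 tilt 0.3
+y tip [0.6069 0.029  0.1404] h-from-lip -0.113
-y tip [0.6006 0.084  0.1407] h-from-lip -0.0577
grasp [0.6037 0.0564 0.1596] h-from-lip -0.0854
[[0.993, 0.114, 0.001], [0.114, -0.993, 0.006], [0.002, -0.006, -1.0]]
693 [ 0.031 -0.003  0.021] [[-0.246, 0.004, 0.003], [-0.243, 0.007, 0.01], [-0.17, 0.138, 0.018], [-0.16, 0.146, 0.022]]
10741 [-0.     0.001  0.015] [[-0.2491, 0.0068, 0.0009], [-0.2473, 0.0076, 0.013], [-0.1591, 0.1454, 0.0174], [-0.1574, 0.1535, 0.0364]] ((-0.20332929491996765, 0.08022772520780563), (0.09091901034116745, 0.14692465960979462), 0.38809022307395935)
```

View pics/w10.png

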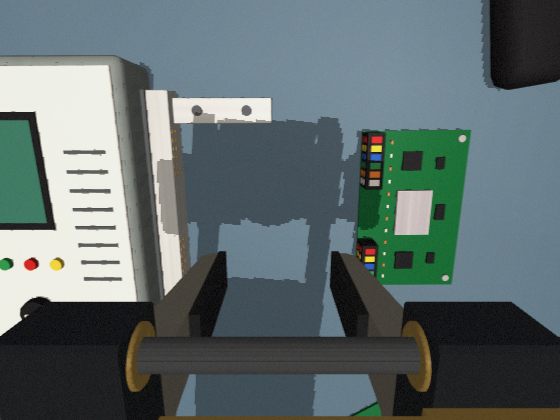

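Request:
send_rows --pt "0.74 0 0.62 0 0 0 0" --pt "0.74 0 0.62 0 0 0 0" --pt "0.74 0 0.62 0 0 0 0" --pt "0.74 0 0.62 0 0 0 0" --pt "0.74 0 0.62 0 0 0 0" --pt "0.74 0 0.64 0 0 0 0"

```text
clock: 20.6
ee_pos: [0.6243, -0.1307, 0.2272]
ee_rot: [[0.993, 0.114, -0.002], [0.114, -0.993, -0.003], [-0.002, 0.003, -1.0]]
ft_force: [0.3, -0.8, -0.0]
finger_gap: 0.08
grip_force: 0.0
```

Request:
send_rows --pt "0.74 0 0 0 0 0 -0.05" --pt "0.74 0 0 0 0 0 -0.045" --pt "0.74 0 0 0 0 0 -0.045" --pt "0.74 0 0 0 0 0 -0.045" --pt "0.74 0 0 0 0 0 -0.045" --pt "0.74 0 0 0 0 0 -0.045" --pt "0.74 0 0 0 0 0 -0.045" --pt "0.74 0 0 0 0 0 -0.045" --pt "0.74 0 0 0 0 0 -0.045" --pt "0.74 0 0 0 0 0 -0.045"

```text
clock: 21.6
ee_pos: [0.6243, -0.1295, 0.2272]
ee_rot: [[0.028, 1.0, -0.002], [1.0, -0.028, -0.003], [-0.003, -0.002, -1.0]]
ft_force: [0.2, -0.6, 0.0]
finger_gap: 0.08
grip_force: 0.0
```

Request:
send_rows --pt "0.74 0 0 0 0 0 -0.0472" --pt "0.74 0 0 0.5 0 0 0" --pt "0.74 0 0 0.5 0 0 0" --pt "0.74 0 0 0 0 0 0"

```text
clock: 22.0
ee_pos: [0.6225, -0.129, 0.1742]
ee_rot: [[-0.114, 0.993, -0.007], [0.993, 0.114, -0.001], [-0.0, -0.007, -1.0]]
ft_force: [-0.8, -0.1, -0.3]
finger_gap: 0.0801
grip_force: 0.0
```

```bash
python3 - <<'E'
from fit import *
p,R=stat();print(tcoord(p).round(4),R.round(4).tolist(), "yaw err deg",np.degrees(np.arcsin(R[:,0]@TY)))
E
```

```text
t 22.0 q [-12.  29.  98.  -0.  53. -18.] p [ 0.6225 -0.129   0.1742] f [-0.8 -0.1 -0.3] gap 0.0801 tilt -0.0
+y tip [ 0.6616 -0.1245  0.0859] h-from-lip -0.2717
-y tip [ 0.5821 -0.1336  0.0865] h-from-lip -0.2718
grasp [ 0.622  -0.129   0.1052] h-from-lip -0.2717
[[-0.2717  0.0783  0.1742]] [[-0.1143, 0.9934, -0.007], [0.9934, 0.1143, -0.0009], [-0.0001, -0.0071, -1.0]] yaw err deg 0.01171854017709599
```

Request:
send_rows --pt "0.74 0 0 0.4 0 0 0" --pt "0.74 0 0 0.4 0 0 0" --pt "0.74 0 0 0.4 0 0 0" --pt "0.74 0 0 0.4 0 0 0" --pt "0.74 0 0 0 0 0 0" --pt "0.74 0.1 0 0 0 0 0" --pt "0.74 0.1 0 0 0 0 0" --pt "0.74 0.1 0 0 0 0 0" --pt "0.74 0.1 0 0 0 0 0"

```text
clock: 22.9
ee_pos: [0.6227, -0.1095, 0.0986]
ee_rot: [[-0.114, 0.993, 0.001], [0.993, 0.114, 0.0], [0.0, 0.001, -1.0]]
ft_force: [-0.9, -2.1, 0.8]
finger_gap: 0.0802
grip_force: 0.9
```

Request:
send_rows --pt "0.74 0.2 0 0 0 0 0" --pt "0.74 0.24 0 0 0 0 0" --pt "0.74 0.24 0 0 0 0 0" --pt "0.74 0.24 0 0 0 0 0" --pt "0.74 0.24 0 0 0 0 0" --pt "0.74 0.24 0 0 0 0 0" --pt "0.74 0.24 0 0 0 0 0" --pt "0.74 0.24 0 0 0 0 0" --pt "0.74 0.24 0 0 0 0 0" --pt "0.74 0.16 0 0 0 0 0"

```text
clock: 23.9
ee_pos: [0.6091, 0.0046, 0.0976]
ee_rot: [[-0.114, 0.994, -0.0], [0.994, 0.114, 0.001], [0.001, -0.0, -1.0]]
ft_force: [0.4, -1.4, 2.2]
finger_gap: 0.0798
grip_force: 0.9
```

```bash
cat >> fit.py <<'E'
def wlook(cam="wrist",name=None):
    im,D=cams.grab_frame(cam)
    if name: cv2.imwrite(name,im)
    P,s=fitboard(cam,im,D,box=(.5,.75,-.2,.15));T=tcoord(P);T=T[(T[:,2]<.022)&(T[:,2]>.006)]
    A=np.c_[T[:,:2],np.ones(len(T))];print(cam,len(T),np.linalg.lstsq(A,T[:,2],rcond=None)[0].round(3),np.percentile(T,[0,1,99,100],axis=0).round(4).tolist(),cv2.minAreaRect(T[:,:2].astype(np.float32)))
E
python3 - <<'E'
from fit import *
p,R=stat();print(tcoord(p).round(4));wlook();wlook("scene")
E
```

```text
t 23.9 q [  0.  33. 103.   0.  43.  -6.] p [0.6091 0.0046 0.0976] f [ 0.4 -1.4  2.2] gap 0.0798 tilt 0.1
+y tip [0.6487 0.0092 0.0096] h-from-lip -0.1374
-y tip [5.694e-01 1.000e-04 9.600e-03] h-from-lip -0.1374
grasp [0.6091 0.0046 0.0286] h-from-lip -0.1375
[[-0.1375  0.0763  0.0976]]
wrist 38909 [0.001 0.002 0.014] [[-0.127, 0.0053, 0.011], [-0.1259, 0.0073, 0.0125], [-0.0382, 0.1446, 0.0155], [-0.0366, 0.1464, 0.0189]] ((-0.08186972141265869, 0.07588319480419159), (0.14102964103221893, 0.09037454426288605), 89.81722259521484)
scene 355 [-0.007 -0.001  0.014] [[-0.1281, 0.0018, 0.0089], [-0.1268, 0.0045, 0.0093], [-0.0421, 0.0958, 0.0195], [-0.0391, 0.1043, 0.0212]] ((-0.08325332403182983, 0.05345466360449791), (0.10607647895812988, 0.08259560167789459), 85.7166976928711)
```

Request:
send_rows --pt "0.74 0 0 0.08 0 0 0" --pt "0.74 0.13 0 0 0 0 0" --pt "0.74 0.13 0 0 0 0 0" --pt "0.74 0.13 0 0 0 0 0" --pt "0.74 0.13 0 0 0 0 0" --pt "0.74 0.1 0 0 0 0 0" --pt "0.74 0.03 0 0 0 0 0" --pt "0.74 0.02 0 0 0 0 0" --pt "0.74 0.02 0 0 0 0 0" --pt "0.74 0 0 0 0 0 0"

```text
clock: 25.0
ee_pos: [0.6055, 0.0376, 0.0938]
ee_rot: [[-0.113, 0.994, -0.0], [0.994, 0.113, 0.001], [0.001, 0.0, -1.0]]
ft_force: [0.2, 0.2, -0.1]
finger_gap: 0.0802
grip_force: 0.0
```

Request:
send_rows --pt "0.74 0.02 0 0 0 0 0" --pt "0.74 0.02 0 0 0 0 0" --pt "0.74 0.02 0 0 0 0 0" --pt "0.74 0 0 0 0 0 0"

```text
clock: 25.4
ee_pos: [0.6051, 0.0407, 0.0937]
ee_rot: [[-0.113, 0.994, -0.0], [0.994, 0.113, 0.001], [0.001, 0.0, -1.0]]
ft_force: [0.2, -1.3, 0.7]
finger_gap: 0.0799
grip_force: 0.3
```

```bash
python3 - <<'E'
from fit import *
p,R=stat();print(tcoord(p).round(4));wlook()
E
```

```text
t 25.4 q [  4.  34. 104.   0.  43.  -3.] p [0.6051 0.0407 0.0937] f [ 0.2 -1.3  0.7] gap 0.0799 tilt 0.1
+y tip [0.6448 0.0453 0.0057] h-from-lip -0.1011
-y tip [0.5654 0.0362 0.0057] h-from-lip -0.1011
grasp [0.6051 0.0407 0.0247] h-from-lip -0.1011
[[-0.1012  0.0761  0.0937]]
wrist 40923 [0.001 0.002 0.014] [[-0.0917, 0.0051, 0.0115], [-0.0905, 0.0068, 0.0125], [-0.0025, 0.1441, 0.0156], [-0.001, 0.1458, 0.022]] ((-0.046291884034872055, 0.0754355937242508), (0.1407468020915985, 0.09069231152534485), 89.9417495727539)
```

Request:
send_rows --pt "0.74 -0.15 0 0 0 0 0" --pt "0.74 0 0 -0.4 0 0 0" --pt "-1 0 0 -0.5 0 0 0" --pt "-1 0.15 -0.41 0 0 0 0" --pt "-1 0.3 -0.41 0 0 0 0" --pt "-1 0.3 -0.41 0 0 0 0" --pt "-1 0.3 -0.41 0 0 0 0" --pt "-1 0.2 -0.42 0 0 0 0" --pt "-1 0 0 0 0 0 0" --grip_force 20

```text
clock: 26.35
ee_pos: [0.4938, 0.0837, 0.1385]
ee_rot: [[-0.114, 0.993, -0.003], [0.993, 0.114, 0.001], [0.001, -0.003, -1.0]]
ft_force: [0.5, -0.1, 0.1]
finger_gap: 0.0264
grip_force: 0.0
```

Request:
send_rows --pt "-1 0 0 0.3 0 0 0" --pt "-1 0 0 0.3 0 0 0" --pt "-1 0 0 0.3 0 0 0" --pt "-1 0 0.1 0 0 0 0" --pt "-1 0 0.1 0 0 0 0" --pt "-1 0 0 0 0 0 0"

```text
clock: 26.95
ee_pos: [0.5084, 0.0847, 0.0946]
ee_rot: [[-0.113, 0.994, 0.002], [0.994, 0.113, 0.001], [0.001, 0.002, -1.0]]
ft_force: [-0.3, -0.2, 0.1]
finger_gap: 0.0003
grip_force: 0.0
```

```bash
python3 - <<'E'
from fit import *
p,R=stat();print(tcoord(p).round(4));wlook();wlook("scene");wlook("top")
E
```

```text
t 26.95 q [  9.  28. 115.   0.  37.   3.] p [0.5084 0.0847 0.0946] f [-0.3 -0.2  0.1] gap 0.0003 tilt 0.1
+y tip [0.5088 0.0848 0.0066] h-from-lip -0.0463
-y tip [0.5084 0.0848 0.0066] h-from-lip -0.0463
grasp [0.5086 0.0848 0.0256] h-from-lip -0.0464
[[-0.0464  0.1672  0.0946]]
wrist 19195 [0.    0.002 0.014] [[-0.084, 0.0152, 0.0098], [-0.0825, 0.0207, 0.0123], [-0.002, 0.1455, 0.0153], [-0.001, 0.1462, 0.021]] ((-0.04253668710589409, 0.08071831613779068), (0.08300064504146576, 0.130937397480011), 0.01817398890852928)
scene 375 [-0.014 -0.012  0.014] [[-0.0931, 0.0034, 0.0069], [-0.0925, 0.0057, 0.0085], [-0.0174, 0.132, 0.0189], [-0.0163, 0.1393, 0.0197]] ((-0.05444744974374771, 0.07094582170248032), (0.13595183193683624, 0.07663270831108093), 88.99272155761719)
top 207 [-0.001  0.025  0.013] [[-0.0874, 0.0054, 0.0066], [-0.0867, 0.0061, 0.0068], [-0.012, 0.0421, 0.0197], [-0.0118, 0.0431, 0.0207]] ((-0.0494295172393322, 0.02416837401688099), (0.037177808582782745, 0.07547324150800705), 89.31529998779297)
```

Request:
send_rows --pt "-1 0 0.03 0.02 0 0 0" --pt "-1 0 0.03 0 0 0 0" --pt "-1 0 0.03 0 0 0 0" --pt "-1 0 0.03 0 0 0 0" --pt "-1 0 0.03 0 0 0 0" --pt "-1 0 0 0 0 0 0"

```text
clock: 27.7
ee_pos: [0.5142, 0.0856, 0.0928]
ee_rot: [[-0.113, 0.994, 0.0], [0.994, 0.113, 0.001], [0.001, 0.0, -1.0]]
ft_force: [0.4, -0.8, 0.0]
finger_gap: 0.0003
grip_force: 0.0
```

```bash
python3 - <<'E'
from fit import *
p,R=stat();print(tcoord(p).round(4));wlook()
E
```

```text
t 27.7 q [  9.  28. 115.   0.  37.   3.] p [0.5142 0.0856 0.0928] f [ 0.4 -0.8  0. ] gap 0.0003 tilt 0.1
+y tip [0.5143 0.0857 0.0048] h-from-lip -0.0461
-y tip [0.514  0.0857 0.0048] h-from-lip -0.0461
grasp [0.5142 0.0857 0.0238] h-from-lip -0.0461
[[-0.0462  0.1614  0.0928]]
wrist 19103 [0.    0.001 0.014] [[-0.0825, 0.011, 0.0102], [-0.081, 0.0166, 0.0124], [-0.0022, 0.1447, 0.0154], [-0.001, 0.1456, 0.0218]] ((-0.041703011840581894, 0.07839398831129074), (0.081556037068367, 0.13443569839000702), 0.243960902094841)
```

Request:
send_rows --pt "-1 0 0.03 0 0 0 0" --pt "-1 0 0.03 0 0 0 0" --pt "-1 0 0.03 0 0 0 0" --pt "-1 0 0 0 0 0 0"

```text
clock: 28.15
ee_pos: [0.5185, 0.0861, 0.0928]
ee_rot: [[-0.113, 0.994, -0.0], [0.994, 0.113, 0.001], [0.001, -0.0, -1.0]]
ft_force: [-0.6, 0.1, 0.4]
finger_gap: 0.0001
grip_force: 0.1
```

```bash
python3 - <<'E'
from fit import *
p,R=stat();print(tcoord(p).round(4));wlook()
E
```

```text
t 28.15 q [  9.  29. 114.   0.  37.   3.] p [0.5185 0.0861 0.0928] f [-0.6  0.1  0.4] gap 0.0001 tilt 0.1
+y tip [0.5185 0.0861 0.0048] h-from-lip -0.0461
-y tip [0.5184 0.0861 0.0048] h-from-lip -0.0461
grasp [0.5184 0.0861 0.0238] h-from-lip -0.0462
[[-0.0462  0.1571  0.0928]]
wrist 19395 [0.001 0.001 0.014] [[-0.0826, 0.0073, 0.0099], [-0.0809, 0.0122, 0.0124], [-0.0022, 0.1433, 0.0154], [-0.001, 0.1444, 0.0212]] ((-0.04170893132686615, 0.0758184865117073), (0.13737735152244568, 0.08127454668283463), 89.76648712158203)
```

Request:
send_rows --pt "-1 0 0.02 0 0 0 0" --pt "-1 0 0.02 0 0 0 0" --pt "-1 0 0.02 0 0 0 0" --pt "-1 0 0 0 0 0 0"

```text
clock: 28.6
ee_pos: [0.5216, 0.0864, 0.0928]
ee_rot: [[-0.113, 0.994, 0.0], [0.994, 0.113, 0.001], [0.001, 0.0, -1.0]]
ft_force: [0.5, 0.5, -0.8]
finger_gap: 0.0006
grip_force: 0.2
```

Request:
send_rows --pt "-1 0 0.02 0 0 0 0" --pt "-1 0 0.02 0 0 0 0" --pt "-1 0 0 0 0 0 0"

```text
clock: 28.9
ee_pos: [0.5232, 0.0866, 0.0927]
ee_rot: [[-0.113, 0.994, -0.001], [0.994, 0.113, 0.001], [0.001, -0.001, -1.0]]
ft_force: [-1.7, -0.7, 1.1]
finger_gap: 0.0003
grip_force: 1.2
```

```bash
python3 - <<'E'
from fit import *
p,R=stat();print(tcoord(p).round(4));wlook()
E
```

```text
t 28.9 q [  9.  29. 113.   0.  38.   3.] p [0.5232 0.0866 0.0927] f [-1.7 -0.7  1.1] gap 0.0003 tilt 0.1
+y tip [0.5232 0.0867 0.0047] h-from-lip -0.0461
-y tip [0.523  0.0867 0.0047] h-from-lip -0.0461
grasp [0.5231 0.0867 0.0237] h-from-lip -0.0462
[[-0.0462  0.1523  0.0927]]
wrist 19408 [0.001 0.001 0.014] [[-0.0823, 0.0026, 0.0113], [-0.0809, 0.0076, 0.0125], [-0.0022, 0.1386, 0.0154], [-0.001, 0.1397, 0.022]] ((-0.04162592068314552, 0.07115652412176132), (0.13748019933700562, 0.08111298829317093), 89.73165893554688)
```

Request:
send_rows --pt "-1 0 0.014 0 0 0 0" --pt "-1 0 0.014 0 0 0 0" --pt "-1 0 0 0 0 0 0"

```text
clock: 29.25
ee_pos: [0.5235, 0.0866, 0.0926]
ee_rot: [[-0.113, 0.994, -0.003], [0.994, 0.113, 0.001], [0.001, -0.003, -1.0]]
ft_force: [-7.2, -1.0, 5.1]
finger_gap: 0.0005
grip_force: 3.6
```

Request:
send_rows --pt "-1 0 0.014 0 0 0 0" --pt "-1 0 0.01 0 0 0 0" --pt "-1 0 0 0 0 0 0"

```text
clock: 29.55
ee_pos: [0.5237, 0.0867, 0.0925]
ee_rot: [[-0.113, 0.994, -0.005], [0.994, 0.113, 0.0], [0.001, -0.005, -1.0]]
ft_force: [-10.7, -1.3, 9.2]
finger_gap: 0.0003
grip_force: 5.4
```

Request:
send_rows --pt "-1 0 -0.15 0 0 0 0" --pt "-1 0 -0.15 0 0 0 0" --pt "-1 0 0 -0.45 0 0 0" --pt "-1 0 0 -0.45 0 0 0" --pt "0.74 -0.29 0.388 0 0 0 0" --pt "0.74 -0.29 0.388 0 0 0 0" --pt "0.74 -0.29 0.388 0 0 0 0" --pt "0.74 -0.29 0.388 0 0 0 0" --pt "0.74 -0.29 0.388 0 0 0 0" --pt "0.74 0 0 0 0 0 0"

```text
clock: 30.55
ee_pos: [0.6182, 0.0229, 0.1381]
ee_rot: [[-0.112, 0.994, 0.004], [0.994, 0.112, 0.001], [0.0, 0.004, -1.0]]
ft_force: [-0.3, 0.4, 1.0]
finger_gap: 0.0461
grip_force: 0.0
```

Request:
send_rows --pt "0.74 0 0 0 0 0 0" --pt "0.74 0 0 0 0 0 0" --pt "0.74 0 0 0.3 0 0 0" --pt "0.74 0 0 0.3 0 0 0" --pt "0.74 0 0 0.26 0 0 0" --pt "0.74 0 0 0 0 0 0"

```text
clock: 31.15
ee_pos: [0.6139, 0.0243, 0.0919]
ee_rot: [[-0.114, 0.994, -0.004], [0.994, 0.114, 0.001], [0.001, -0.004, -1.0]]
ft_force: [-0.4, -0.3, -0.1]
finger_gap: 0.08
grip_force: 0.0
```

```bash
python3 - <<'E'
from fit import *
p,R=stat();print(tcoord(p).round(4),np.degrees(np.arcsin(R[:,0]@TY)));wlook()
E
```

```text
t 31.15 q [  2.  34. 103.   0.  43.  -4.] p [0.6139 0.0243 0.0919] f [-0.4 -0.3 -0.1] gap 0.08 tilt 0.1
+y tip [0.6532 0.0289 0.0037] h-from-lip -0.1184
-y tip [0.5737 0.0198 0.0041] h-from-lip -0.1183
grasp [0.6136 0.0244 0.0229] h-from-lip -0.1184
[[-0.1185  0.0693  0.0919]] -0.023897228288587445
wrist 45453 [0.    0.    0.015] [[-0.0915, -0.0015, 0.0123], [-0.0905, 0.0003, 0.0136], [-0.0028, 0.1376, 0.0167], [-0.001, 0.1392, 0.0199]] ((-0.046262774616479874, 0.06887113302946091), (0.14069192111492157, 0.09048139303922653), 89.9646987915039)
```

Request:
send_rows --pt "0.74 0.12 0 -0.02 0 0 0" --pt "0.74 0.12 0 0 0 0 0" --pt "0.74 0.06 0 0 0 0 0" --pt "0.74 0.02 0 0 0 0 0" --pt "0.74 0.02 0 0 0 0 0" --pt "0.74 0.02 0 0 0 0 0" --pt "0.74 0 0 0 0 0 0"

```text
clock: 31.9
ee_pos: [0.6136, 0.042, 0.0958]
ee_rot: [[-0.113, 0.994, 0.0], [0.994, 0.113, 0.001], [0.001, 0.0, -1.0]]
ft_force: [0.5, -0.5, 0.5]
finger_gap: 0.0801
grip_force: 0.1
```

Request:
send_rows --pt "0.74 0.02 0 0 0 0 0" --pt "0.74 0.014 0 0 0 0 0" --pt "0.74 0 0 0 0 0 0"

```text
clock: 32.2
ee_pos: [0.6134, 0.0437, 0.0958]
ee_rot: [[-0.113, 0.994, -0.0], [0.994, 0.113, 0.001], [0.001, 0.0, -1.0]]
ft_force: [-0.1, -0.8, 2.0]
finger_gap: 0.0801
grip_force: 0.7
```

Request:
send_rows --pt "0.74 0.014 0 0 0 0 0" --pt "0.74 0.014 0 0 0 0 0" --pt "0.74 0 0 0 0 0 0"

```text
clock: 32.5
ee_pos: [0.6134, 0.0447, 0.0958]
ee_rot: [[-0.114, 0.993, 0.0], [0.993, 0.114, 0.0], [-0.0, 0.0, -1.0]]
ft_force: [0.5, -5.3, 0.9]
finger_gap: 0.0797
grip_force: 2.7
```

Request:
send_rows --pt "0.74 0.014 0 0 0 0 0" --pt "0.74 0.01 0 0 0 0 0" --pt "0.74 0 0 0 0 0 0"

```text
clock: 32.8
ee_pos: [0.6134, 0.045, 0.0958]
ee_rot: [[-0.114, 0.993, 0.001], [0.993, 0.114, -0.001], [-0.001, 0.0, -1.0]]
ft_force: [1.3, -10.0, -0.1]
finger_gap: 0.08
grip_force: 5.3
```

```bash
python3 - <<'E'
from fit import *
p,R=stat();print(tcoord(p).round(4));wlook()
E
```

```text
t 32.8 q [  4.  34. 103.  -0.  44.  -2.] p [0.6134 0.045  0.0958] f [  1.3 -10.   -0.1] gap 0.08 tilt -0.1
+y tip [0.6532 0.0495 0.0078] h-from-lip -0.0979
-y tip [0.5737 0.0404 0.0078] h-from-lip -0.0979
grasp [0.6135 0.045  0.0268] h-from-lip -0.0979
[[-0.0978  0.0674  0.0958]]
wrist 39693 [0.001 0.002 0.014] [[-0.0891, -0.0008, 0.0116], [-0.0875, 0.0011, 0.0125], [-0.0001, 0.1384, 0.0156], [0.0017, 0.1402, 0.0218]] ((-0.04352754354476929, 0.06974904984235764), (0.1411091685295105, 0.09065387398004532), 89.68116760253906)
```

Request:
send_rows --pt "0.74 -0.1 0 0 0 0 0" --pt "0.74 -0.4 0 0 0 0 0" --pt "0.74 -0.4 0 0 0 0 0" --pt "0.74 0 0 -0.6 0 0 0" --pt "0.74 0 0 -0.8 0 0 0" --pt "0.74 0 0 -0.8 0 0 0" --pt "0.74 0 0 -0.6 0 0 0" --pt "0.74 0 0 0 0 0 0"

```text
clock: 33.65
ee_pos: [0.6203, 0.0017, 0.2403]
ee_rot: [[-0.113, 0.994, 0.007], [0.994, 0.113, 0.002], [0.001, 0.007, -1.0]]
ft_force: [0.6, 0.6, 0.5]
finger_gap: 0.0803
grip_force: 0.0
```

```bash
python3 - <<'E'
from fit import *
stat();wlook("wrist","pics/w11.png")
E
```

```text
t 33.65 q [-0. 23. 98.  0. 59. -7.] p [0.6203 0.0017 0.2403] f [0.6 0.6 0.5] gap 0.0803 tilt 0.0
+y tip [0.6608 0.0064 0.1526] h-from-lip -0.1416
-y tip [ 0.5811 -0.0027  0.1521] h-from-lip -0.1415
grasp [0.6208 0.0019 0.1713] h-from-lip -0.1416
wrist 13276 [0.001 0.005 0.011] [[-0.0882, 0.0017, 0.0083], [-0.0879, 0.0033, 0.0099], [-0.0004, 0.1403, 0.0137], [0.0013, 0.1418, 0.0183]] ((-0.043380483984947205, 0.07177023589611053), (0.14009837806224823, 0.08945444971323013), 89.89572143554688)
```

View pics/w11.png

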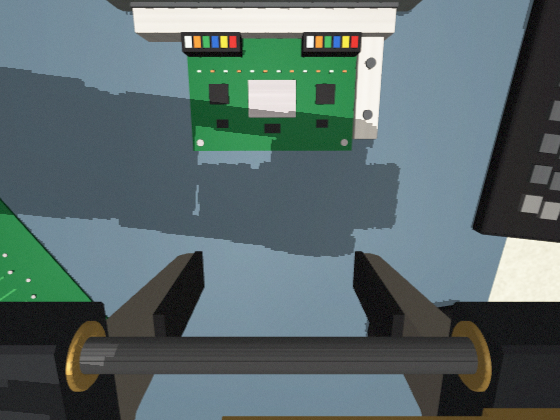

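The board (pixels 190–355, 40–150) is level with its components up. Its sockets are flush on the bar and its short edge is flush on the guide.

```bash
python3 -c "
from plant import order
print(order.job_done())"
```

```text
the job is handed in; nothing more can be done
None
```

I tipped the board over onto its standoffs, pushed it home against the contact bar and side guide (within about 2 mm of both by the last wrist-camera measurement), and handed the job in at about 34 s; no verdict was returned.

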